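# Seat a module in the assembly jig and clamp it

### The arm

A 6-joint arm with a two-finger parallel gripper is mounted at the origin on the work surface. World frame = base frame: x ahead of the robot, y to its left, z up, the work surface at z = 0. Lengths are in m, angles in rad, forces in N, time in s.
With the tool pointing down it reaches from about 0.3 to 0.75 m from the base axis. Payload 8.5 kg.
Tool frame: the origin (TCP) lies midway between the tips of the shut fingers; the grasp point (between the pads) lies 19 mm behind it; x points along the fingers, z is the direction in which the jaws open and shut, and the axes are right-handed (so a half turn about x gives the same grasp; the last joint's range is limited). The gripper opens to 85 mm and grips with 20 to 120 N. Pads are 22 mm wide; open, the fingers measure 114 mm over their backs; the gripper's body (76 mm by 85 mm) begins 54 mm behind the grasp point. The pads swing forward as they close: fully open they stand 13 mm farther back than shut.
Start: joints at [0.932, 0.381, 1.297, -0, 1.464, -0.215], TCP at [0.226, 0.501, 0.231] pointing down, gripper open.
Joint ranges: [-3.11, 3.11], [-0.89, 2.33], [0.22, 2.48], [-1.42, 4.56], [0.17, 2.85], [-2.88, 2.88]. Speed limits (rad/s): [2.39, 2.39, 3.14, 3.14, 3.14, 3.14].

### API

Orientations are given as a unit quaternion [w, x, y, z].
In Python, from station import ctrl gives the robot as it stands.
- The arm moves only by the shell command python3 -m crank 'ROWS' [OPENING] [FORCE]. ROWS is JSON, one flat list of numbers, 6 for each row, row after row: the shift along the tool's x, y, z in m, then the turn, a rotation vector about the tool's x, y, z in degrees. A call has 1 to 10 rows; each row is the pose to reach, as a shift and turn from the pose measured when the call began, along the tool's axes at that moment; what a row does not reach only later rows make up. A row lasts 1/12 s, in which the tool goes at most 41.7 mm and 7.16 degrees, less where a joint would pass 70% of its speed; a pose out of reach is approached as far as the arm can. A call with a gripper value outside its range is refused whole. OPENING is the finger opening in m, from 0 to 0.0854, set as the call begins (- or left out, the last holds). The fingers move at their own pace and stop on an object; FORCE is the grip in N (left out, the last holds). Time passes only in rows, so rows that repeat a pose let the fingers close. It gives the time, the measured TCP pose, the force and the opening at its end, in the units of the state.
- ctrl.get_obs(): the state, without advancing time (a new reading comes with each control period).
- ctrl.camera(name): name is "scene" or "top" or "wrist"; returns a dict with "image" (384x512x3 uint8, red, green, blue), "fovy" (degrees; the focal length in pixels is half the picture's height over the tangent of half this angle, whatever the lens; pixels are square), "cx", "cy" (the principal point, pixels), "rvec" (rotation vector, rad) and "tvec" (3), from world to camera coordinates, as OpenCV has them. Camera axes: x right, y down, z forward; pixel columns grow to the right and rows downward; lengths in m; the calibration is good to about 2 mm. A picture is of the moment at which its call begins. There is no depth.
- ctrl.sign_off(): hands the job in, once; it reports no verdict.
The state is a dict: "time": time; "joint_positions": joint angles; "qvel": joint speeds; "joint_efforts": joint torques, N m; "position": TCP position; "tool_rot": TCP orientation; "wrist_force": force on the tool from outside, world axes, zero at the start; "torque": the same for the moment, N m; "grip_width": finger opening in m.
Only numpy, scipy, OpenCV 4.12 (cv2) and the standard library are available. Lean on these libraries where they do the work, as an engineer would, in place of code of your own. Each camera call takes 0.05 s, during which the arm holds its last target.

### The job

Slide the electronics module along its channel in the jig until it rests firmly home against the stop bolt, without ramming the bolt. Then push the toggle clamp's handle down over centre, without forcing it past its own stop, so that it stays locked by itself with the rubber pad holding the module home. Leave the other things on the bench and jig where they are.

Things in the scene. Friction and masses are not known exactly. Their poses are not given: they have to be found in the camera images.
- jig: Fixed grey base plate of the jig, 260 (x) x 300 (y) x 12 mm; origin at the centre of its underside, z up. The module's channel runs along the jig's y axis; the module is slid towards +y. The toggle clamp stands on the plate's +x side, its moving parts in the plane jig y = 45 mm. More than 45 N from the robot's hand on the jig or any part of its clamp is forcing it.
- channel (a point): Point on the channel's floor and centre line, at jig (-75, 0, 12) mm; axes as the jig's. Two white plastic rails, 10 mm wide, 14 mm tall, 63 mm apart inside, flank the channel from jig y = -140 to +110 mm.
- stop_block (a point): At jig (-75, 138, 36) mm: centre of the dark steel block (22 mm long in y, 36 mm tall) that carries the stop bolt, a level rigid bolt on the channel's centre line, 24 mm over its floor, with an 18 mm wide round flat end facing -y. The bolt is adjustable: its end is anywhere from jig y = 72 to 102 mm and not measured; feel for it (the push force jumps). Over 32 N on it is ramming.
- module: Electronics module in an aluminium case, 60 (x) x 130 (y) x 40 mm, 0.45 to 0.7 kg, loose in the channel with 1.5 mm play each side; origin at the centre of its underside, axes about the jig's. Its +y end meets the stop bolt; the flat -y end (black panel) is the end to push. It starts 40 to 115 mm short of home, slides with 2 to 6 N. Two brass posts, 10 mm tall, stand on top 17 mm from the -y end.
- module_center (a point): Centre of the module, 20 mm above its underside; axes as the module's.
- handle_pivot (a point): Pivot pin of the clamp's handle, fixed on the jig at jig (41, 45, 83) mm; it lies along the jig's y axis. Axes as the jig's.
- handle_grip (a point): Middle of the clamp handle's black rubber grip, on its axis, 90 mm from the pivot. The grip is a round bar of 22 mm diameter and 65 mm length (55 to 120 mm from the pivot); a flat steel bar 18 x 10 mm joins it to the pivot.
- clamp_handle (a joint): Handle angle (rad), starts 0 to 0.12 (open); grows as the handle is pushed towards jig +x and down about its pivot. Elevation above level is 1.05 - angle. Friction holds it where left. With the module home it resists from 0.52, most near 0.72 (about 9 N at the grip); dead centre is 0.90, past it the clamp pulls itself on to its fixed stop at 1.03 and stays. Before it, it springs back.
- swing_pivot (a point): Pivot of the clamp arm at jig (5, 45, 82) mm; axes as the jig's. The arm, 80 mm to the pad, is geared to the handle: with the handle open it stands about 55 degrees up (top about 160 mm over the bench), and it swings down to level towards jig -x, over the channel, as the handle is pushed down.
- clamp_pad: Black round rubber pad, 20 mm diameter and 12 mm tall, sprung on the end of the clamp arm; origin at its centre. Shut, it comes down at jig (-75, 45) mm, on the flat top of the module if that is home, and presses with about 45 N.
- spare_collar_mid (a point): Loose brass collar, 32 mm diameter, 10 mm tall, on the jig plate; its centre. Not to be disturbed.
- spare_spacer_center (a point): Loose aluminium spacer, 20 mm diameter, 25 mm tall, standing on the jig plate; its centre. Not to be disturbed.
- driver: Loose screwdriver on the bench, not needed, not to be disturbed.
- spanner: Loose spanner on the bench, not needed, not to be disturbed.
- flask: Green drinking bottle, 70 mm diameter, 190 mm tall, origin at the centre of its underside; not needed, not to be disturbed.
- spare_module: Another module of the same kind lying on the bare bench, not needed, not to be disturbed.
- fitting_bin: Grey open bin 100 x 140 x 50 mm on the bench, not needed, not to be disturbed.
Mind the look-alikes: they are no part of the job. What is shaped like the module but pink or turquoise is not meant.

How it is judged:
On the way, in this order (a step that is already met when the one before it is completed fails the run):
1. with the clamp still open, the module is home: less than 2 mm from the stop bolt (y of stop_bolt_c0 in the frame of module below 0.077 m and value of joint clamp_handle below 0.4 rad), for 0.2 s.
2. the handle is past dead centre and the pad presses the module (value of joint clamp_handle above 0.96 rad and contact force between clamp_pad and module above 15 N), for 0.2 s.
At the end, for the whole second after the job is handed in: The handle is past dead centre (angle over 0.96) and stays there by itself, the pad presses the module with more than 15 N, the module lies flat (within 0.05 rad) and at rest in the channel, less than 2.5 mm from the stop bolt (all of step 2 and y of stop_bolt_c0 in the frame of module below 0.0775 m and angle between module's own z axis and vertical below 0.05 rad and linear speed of module below 0.01 m/s); the robot touches nothing.
It fails at once if the stop bolt is rammed (over 32 N) (contact force between stop_bolt_c0 and anything else above 32 N).
It fails at once if the jig or its clamp is forced (over 45 N from the hand) (contact force between the arm and jig above 45 N).
It fails at once if a bystander is disturbed (moved over 20 mm) (distance of any of spare_collar_mid, spare_spacer_center, driver, spanner, flask, spare_module, fitting_bin from where it was at the start of the episode above 0.02 m).
It also fails if it takes over 51 s, if anything falls off the work surface, if the arm or the gripper's body presses on something with over 40 N, if the wrist force passes 120 N, or if a joint passes its speed limit or range.

## Working session

There is one attempt and no reset: what is moved stays moved. The work goes in short steps, Python scripts to look and compute and a shell command to move; the robot and the scene stay as the last step left them, time stands still between calls to the robot, and variables do not carry over. Pictures are saved under pics/ and viewed, and the job is handed in when it is done.

```bash
ls; mkdir -p pics; python3 - <<'E'
from station import ctrl
import cv2
print(ctrl.get_obs())
for n in ["scene","top","wrist"]:
    c=ctrl.camera(n); cv2.imwrite(f"pics/{n}0.png",cv2.cvtColor(c["image"],cv2.COLOR_RGB2BGR))
    print(n,{k:v for k,v in c.items() if k!="image"})
E
```

```text
pics
{'time': 0.0, 'joint_positions': array([ 9.31693143e-01,  3.81200298e-01,  1.29828324e+00, -4.07321116e-05,
        1.46358900e+00, -2.15311268e-01]), 'qvel': array([-0.00066475, -0.00141605,  0.00099304, -0.00169701,  0.00010929,
       -0.00068655]), 'joint_efforts': array([ 8.62202546e-05, -4.48457694e+01, -2.31281161e+01, -1.87304554e-04,
        4.72777057e-03,  6.12216155e-06]), 'position': array([0.22600448, 0.50108947, 0.23070189]), 'tool_rot': array([ 0.59348788, -0.38385808,  0.59445786,  0.38346441]), 'wrist_force': array([-0.28440323, -0.19420175, -0.31604155]), 'torque': array([-0.01620181,  0.00305451,  0.01928511]), 'grip_width': 0.08514562924909436}
scene {'fovy': 48.47076072387723, 'cx': 254.4063089031662, 'cy': 193.23354499727654, 'rvec': array([ 1.9814056 ,  1.7445834 , -0.55431423]), 'tvec': array([-0.04504543, -0.32817156,  1.47431695])}
top {'fovy': 47.03694706508742, 'cx': 261.8115362573177, 'cy': 189.88895045313959, 'rvec': array([ 2.19314284, -2.17931501,  0.06157294]), 'tvec': array([-0.0172132 ,  0.48650382,  1.57818812])}
wrist {'fovy': 62.3848446104036, 'cx': 256.71046641464727, 'cy': 192.16601355142993, 'rvec': array([-2.43263306, -1.56924104, -0.22259467]), 'tvec': array([-0.55024331, -0.0353953 ,  0.3795309 ])}
```

View pics/scene0.png

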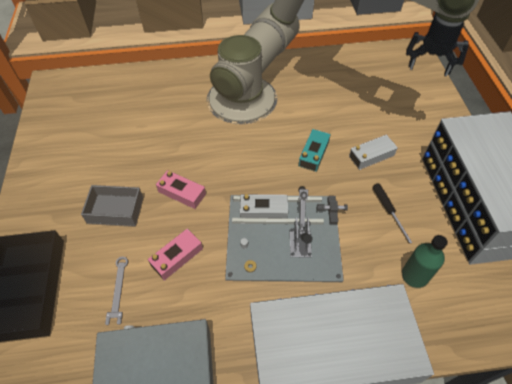

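View pics/top0.png

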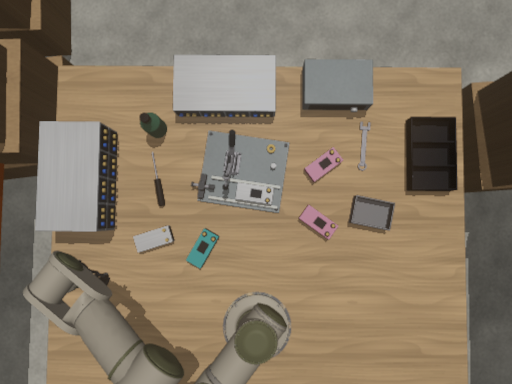

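View pics/wrist0.png

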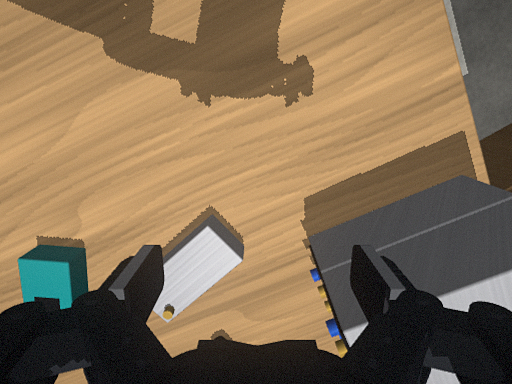

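```bash
python3 - <<'E'
import cv2
a=cv2.imread("pics/top0.png")[120:225,185:305]; cv2.imwrite("pics/topc.png",cv2.resize(a,None,fx=6.6,fy=5.7,interpolation=cv2.INTER_CUBIC)[:600] if 0 else cv2.resize(a,None,fx=5.5,fy=5.5,interpolation=cv2.INTER_CUBIC))
a=cv2.imread("pics/scene0.png")[180:290,215:355]; cv2.imwrite("pics/scenec.png",cv2.resize(a,None,fx=5,fy=5,interpolation=cv2.INTER_CUBIC))
E
```

```text
(no output)
```

View pics/topc.png

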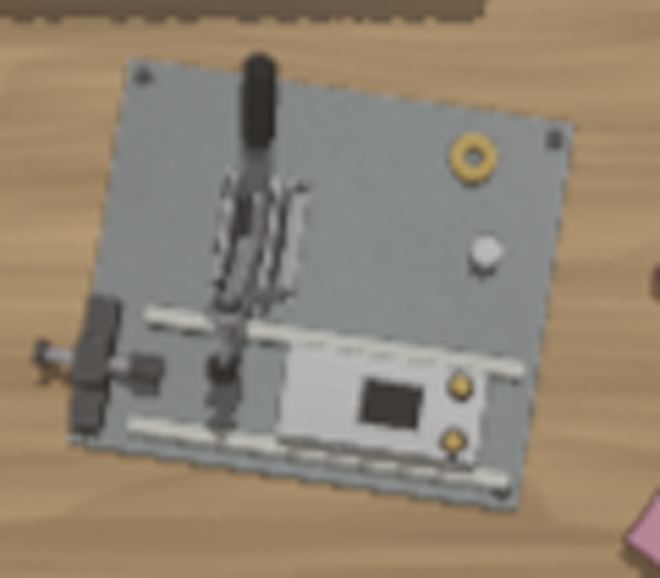

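View pics/scenec.png

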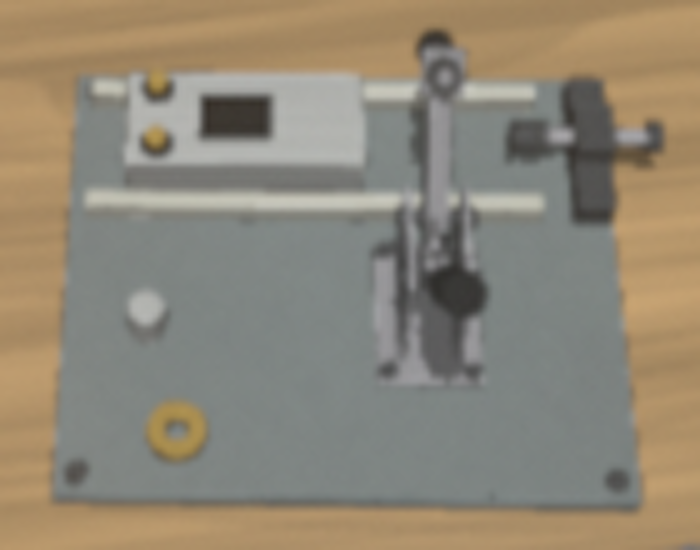

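```bash
cat > h.py <<'E'
import numpy as np, cv2, json
from scipy.spatial.transform import Rotation as R
from scipy.optimize import least_squares
class Cam:
    def __init__(s,c):
        s.f=192/np.tan(np.radians(c["fovy"])/2); s.K=np.array([[s.f,0,c["cx"]],[0,s.f,c["cy"]],[0,0,1]])
        s.rv=np.array(c["rvec"]); s.t=np.array(c["tvec"]); s.R=R.from_rotvec(s.rv).as_matrix()
    def proj(s,P): return cv2.projectPoints(np.atleast_2d(np.array(P,float)),s.rv,s.t,s.K,None)[0][:,0]
    def atz(s,uv,z):
        d=s.R.T@np.linalg.solve(s.K,[uv[0],uv[1],1]); o=-s.R.T@s.t; return o+d*(z-o[2])/d[2]
def grab(name,fn=None):
    from station import ctrl
    c=ctrl.camera(name)
    if fn: cv2.imwrite(fn,cv2.cvtColor(c["image"],cv2.COLOR_RGB2BGR))
    return Cam(c)
TOP=Cam(dict(fovy=47.03694706508742,cx=261.8115362573177,cy=189.88895045313959,rvec=[2.19314284,-2.17931501,0.06157294],tvec=[-0.0172132,0.48650382,1.57818812]))
SC=Cam(dict(fovy=48.47076072387723,cx=254.4063089031662,cy=193.23354499727654,rvec=[1.9814056,1.7445834,-0.55431423],tvec=[-0.04504543,-0.32817156,1.47431695]))
def tcp(o):
    q=o["tool_rot"]; return R.from_quat([q[1],q[2],q[3],q[0]])
E
python3 - <<'E'
from h import *
from scipy.optimize import least_squares
t=lambda u,v:np.array([u+.5,v+.5])/5.5+[185,120]-.5
s=lambda u,v:np.array([u+.5,v+.5])/5+[215,180]-.5
ct={(.13,.15):t(130,60),(.13,-.15):t(572,122),(-.13,-.15):t(517,511),(-.13,.15):t(70,443)}
cs={(-.13,-.15):s(80,78),(.13,-.15):s(55,500),(.13,.15):s(640,507)}
def J(p,P): 
    c,q=np.cos(p[2]),np.sin(p[2]); P=np.atleast_2d(P); return np.c_[p[0]+c*P[:,0]-q*P[:,1],p[1]+q*P[:,0]+c*P[:,1],P[:,2]]
def res(p):
    r=[]
    for d,C in((ct,TOP),(cs,SC)):
        for k,v in d.items(): r.append(C.proj(J(p,[*k,.012]))[0]-v)
    return np.concatenate(r)
S=least_squares(res,[.5,0,0]); print(S.x,S.fun.reshape(-1,2).round(2))
p=S.x
inv=lambda P:(np.array([[np.cos(p[2]),np.sin(p[2])],[-np.sin(p[2]),np.cos(p[2])]])@(np.array(P)[:2]-p[:2])).round(4)
print("posts",[inv(TOP.atz(t(*u),.062)) for u in((460,385),(453,440))],[inv(SC.atz(s(*u),.062)) for u in((157,78),(157,132))])
print("module+y left corners",inv(TOP.atz(t(278,438),.052)),inv(TOP.atz(t(288,345),.052)),"sc",inv(SC.atz(s(365,75),.052)),inv(SC.atz(s(365,165),.052)),inv(SC.atz(s(125,165),.052)))
print("bolt end",inv(TOP.atz(t(162,372),.036)),inv(SC.atz(s(510,135),.036)))
print("collar",inv(TOP.atz(t(473,157),.022)),"spacer",inv(TOP.atz(t(487,250),.037)), inv(SC.atz(s(147,305),.037)))
E
```

```text
[ 0.55593668  0.05422017 -0.14093848] [[-0.38 -0.74]
 [ 0.56 -0.15]
 [ 0.24 -0.19]
 [-0.57 -0.02]
 [-0.59 -0.42]
 [-0.65 -0.33]
 [ 0.96 -0.29]]
posts [array([-0.0576, -0.1002]), array([-0.0929, -0.101 ])] [array([-0.0948, -0.1016]), array([-0.0596, -0.1006])]
module+y left corners [-0.1077  0.0102] [-0.0477  0.0128] sc [-0.1049  0.013 ] [-0.0462  0.0114] [-0.0447 -0.1177]
bolt end [-0.0759  0.0923] [-0.0766  0.093 ]
collar [ 0.0949 -0.0867] spacer [ 0.0336 -0.1047] [ 0.0321 -0.1039]
```

```bash
cat >> h.py <<'E'
PJ=np.array([0.55593668,0.05422017,-0.14093848])
RJ=R.from_euler('z',PJ[2])
def j2w(P): return RJ.apply(P)+[PJ[0],PJ[1],0]
def w2j(P): return RJ.inv().apply(np.array(P)-[PJ[0],PJ[1],0])
def rot_goal(jaw):  # tool x down, tool z (jaw) along jig-frame horizontal angle (deg)
    a=np.radians(jaw); x=np.array([0,0,-1.]); z=np.array([np.cos(a),np.sin(a),0]); y=np.cross(z,x)
    return RJ*R.from_matrix(np.c_[x,y,z])
def plan(P,jaw):
    from station import ctrl
    o=ctrl.get_obs(); T=tcp(o)
    best=min((rot_goal(jaw),rot_goal(jaw+180)),key=lambda g:(T.inv()*g).magnitude())
    d=T.inv().apply(j2w(P)-o["position"]); r=np.degrees((T.inv()*best).as_rotvec())
    print("shift",d.round(4),"rot",r.round(2),"n",max(np.linalg.norm(d)/.0417,np.linalg.norm(r)/7.16).round(1))
def st():
    from station import ctrl
    o=ctrl.get_obs(); T=tcp(o)
    print("t",round(o["time"],2),"jig",w2j(o["position"]).round(4),"axes in jig x,z",(RJ.inv()*T).as_matrix()[:,[0,2]].T.round(3).tolist(),"Fjig",RJ.inv().apply(o["wrist_force"]).round(2),"q6",o["joint_positions"].round(2),o["grip_width"].round(4))
E
python3 - <<'E'
from h import *
st(); plan([-.075,-.155,.2],0)
E
```

```text
Traceback (most recent call last):
  File "h.py", line 36, in st
    print("t",round(o["time"],2),"jig",w2j(o["position"]).round(4),"axes in jig x,z",(RJ.inv()*T).as_matrix()[:,[0,2]].T.round(3).tolist(),"Fjig",RJ.inv().apply(o["wrist_force"]).round(2),"q6",o["joint_positions"].round(2),o["grip_width"].round(4))
                                                                                                                                                                                                                               ^^^^^^^^^^^^^^^^^^^^^
AttributeError: 'float' object has no attribute 'round'
```

```bash
sed -i 's/o\["grip_width"\].round(4)/round(o["grip_width"],4)/' h.py
python3 - <<'E'
from h import *
st(); plan([-.075,-.155,.2],0)
E
```

```text
t 0.15 jig [-0.3894  0.3962  0.2309] axes in jig x,z [[-0.001, -0.001, -1.0], [0.279, 0.96, -0.001]] Fjig [-0.3   0.03 -0.59] q6 [ 0.93  0.38  1.3  -0.    1.46 -0.22] 0.0852
shift [ 0.0312 -0.4558 -0.4415] rot [ 7.379e+01 -6.000e-02  3.000e-02] n 15.2
```

```bash
python3 -m crank '[0.031,-0.456,-0.4415,73.8,0,0, 0.031,-0.456,-0.4415,73.8,0,0, 0.031,-0.456,-0.4415,73.8,0,0, 0.031,-0.456,-0.4415,73.8,0,0, 0.031,-0.456,-0.4415,73.8,0,0, 0.031,-0.456,-0.4415,73.8,0,0, 0.031,-0.456,-0.4415,73.8,0,0, 0.031,-0.456,-0.4415,73.8,0,0, 0.031,-0.456,-0.4415,73.8,0,0, 0.031,-0.456,-0.4415,73.8,0,0]' 0 30; python3 - <<'E'
from h import *
st(); plan([-.075,-.155,.2],0)
E
```

```text
time: 0.98
position: [0.3797, 0.1125, 0.2109]
tool_rot: [0.706, 0.038, 0.706, -0.039]
wrist_force: [1.8, 1.4, -0.4]
grip_width: 0.0002
t 0.98 jig [-0.1827  0.0329  0.2109] axes in jig x,z [[-0.0, -0.001, -1.0], [0.999, 0.032, -0.0]] Fjig [ 1.54  1.63 -0.38] q6 [-0.01  0.13  1.72 -0.    1.3   0.1 ] 0.0002
shift [ 0.0111 -0.1913  0.1017] rot [ 1.82 -0.01  0.05] n 5.2
```

```bash
python3 -m crank '[0.011,-0.191,0.102,1.8,0,0, 0.011,-0.191,0.102,1.8,0,0, 0.011,-0.191,0.102,1.8,0,0, 0.011,-0.191,0.102,1.8,0,0, 0.011,-0.191,0.102,1.8,0,0, 0.011,-0.191,0.102,1.8,0,0, 0.011,-0.191,0.102,1.8,0,0, 0.011,-0.191,0.102,1.8,0,0]' ; python3 - <<'E'
from h import *
st(); plan([-.075,-.155,.027],0); grab("wrist","pics/w1.png"); grab("scene","pics/s1.png"); grab("top","pics/t1.png")
import cv2
a=cv2.imread("pics/t1.png")[120:225,185:305];b=cv2.resize(a,None,fx=5.5,fy=5.5,interpolation=cv2.INTER_CUBIC);cv2.imwrite("pics/t1c.png",b)
E
```

```text
time: 1.65
position: [0.4599, -0.0883, 0.1997]
tool_rot: [0.705, 0.05, 0.706, -0.05]
wrist_force: [0.3, 0.3, -0.0]
grip_width: 0.0001
t 1.65 jig [-0.0751 -0.1546  0.1997] axes in jig x,z [[-0.001, -0.0, -1.0], [1.0, -0.001, -0.001]] Fjig [ 0.21  0.32 -0.02] q6 [-0.44  0.27  1.57 -0.    1.31 -0.3 ] 0.0001
shift [ 0.1727 -0.0003  0.0003] rot [-0.04 -0.08  0.01] n 4.1
```

View pics/w1.png

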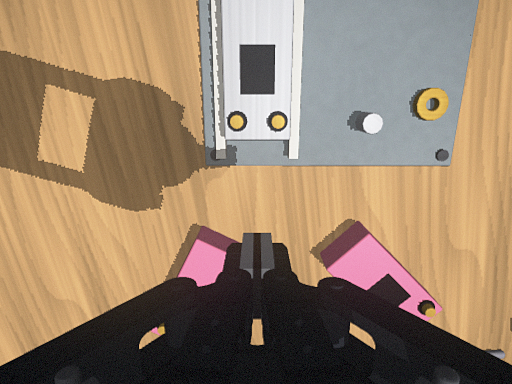

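View pics/s1.png

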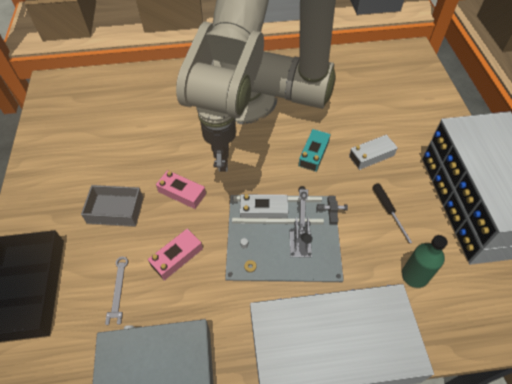

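```bash
python3 - <<'E'
from h import *
C=grab("wrist")
for uv,z in (((222,141),.052),((289,140),.052),((237,121),.062),((278,121),.062),((207,165),.012),((448,165),.012)): print(w2j(C.atz(uv,z)).round(4))
E
```

```text
[-0.1072 -0.1178  0.052 ]
[-0.0461 -0.1168  0.052 ]
[-0.0926 -0.0993  0.062 ]
[-0.0571 -0.0993  0.062 ]
[-0.1283 -0.1481  0.012 ]
[ 0.1275 -0.1479  0.012 ]
```

```bash
python3 -m crank '[0.173,0,0,0,0,0, 0.173,0,0,0,0,0, 0.173,0,0,0,0,0, 0.173,0,0,0,0,0, 0.173,0,0,0,0,0, 0.173,0,0,0,0,0, 0.173,0,0,0,0,0]'; python3 - <<'E'
from h import *
st(); plan([-.075,-.132,.027],0)
E
```

```text
time: 2.43
position: [0.4607, -0.0873, 0.0289]
tool_rot: [0.706, 0.048, 0.705, -0.049]
wrist_force: [0.9, 0.4, -0.4]
grip_width: 0.0001
t 2.43 jig [-0.0744 -0.1534  0.0289] axes in jig x,z [[0.002, -0.001, -1.0], [1.0, 0.003, 0.002]] Fjig [ 0.86  0.49 -0.43] q6 [-0.44  0.51  1.8  -0.    0.83 -0.3 ] 0.0001
shift [ 0.0018  0.0215 -0.0005] rot [0.17 0.09 0.07] n 0.5
```

```bash
python3 -m crank '[0.002,0.01,-0.0005,0,0,0, 0.002,0.018,-0.0005,0,0,0, 0.002,0.022,-0.0005,0,0,0, 0.002,0.026,-0.0005,0,0,0, 0.002,0.030,-0.0005,0,0,0, 0.002,0.034,-0.0005,0,0,0, 0.002,0.038,-0.0005,0,0,0, 0.002,0.042,-0.0005,0,0,0, 0.002,0.046,-0.0005,0,0,0, 0.002,0.050,-0.0005,0,0,0]'; python3 - <<'E'
from h import *
st(); plan([-.075,-.07,.027],0)
E
```

```text
time: 3.27
position: [0.4683, -0.0385, 0.0282]
tool_rot: [0.707, 0.047, 0.704, -0.05]
wrist_force: [-1.3, -8.8, 6.8]
grip_width: -0.0
t 3.27 jig [-0.0738 -0.1041  0.0282] axes in jig x,z [[0.005, -0.004, -1.0], [1.0, 0.004, 0.005]] Fjig [-0.05 -8.85  6.8 ] q6 [-0.33  0.51  1.8  -0.    0.83 -0.19] -0.0
shift [ 0.001   0.0341 -0.0011] rot [0.21 0.31 0.21] n 0.8
```

```bash
python3 -m crank '[0,0.005,0,0,0,0, 0,0.010,0,0,0,0, 0,0.015,0,0,0,0, 0,0.02,0,0,0,0, 0,0.024,0,0,0,0, 0,0.028,0,0,0,0, 0,0.031,0,0,0,0, 0,0.033,0,0,0,0]'; python3 - <<'E'
from h import *
st(); plan([-.075,-.055,.028],0); C=grab("wrist","pics/w2.png");grab("top","pics/t2.png")
import cv2
a=cv2.imread("pics/t2.png")[120:225,185:305];b=cv2.resize(a,None,fx=5.5,fy=5.5,interpolation=cv2.INTER_CUBIC);cv2.imwrite("pics/t2c.png",b)
E
```

```text
time: 3.93
position: [0.4736, -0.006, 0.029]
tool_rot: [0.708, 0.046, 0.703, -0.05]
wrist_force: [-1.2, -7.0, 6.1]
grip_width: 0.0002
t 3.93 jig [-0.0731 -0.0712  0.029 ] axes in jig x,z [[0.008, -0.005, -1.0], [1.0, 0.005, 0.008]] Fjig [-0.23 -7.05  6.1 ] q6 [-0.26  0.52  1.79 -0.01  0.83 -0.12] 0.0002
shift [ 0.0009  0.0162 -0.0019] rot [0.26 0.46 0.3 ] n 0.4
```

View pics/w2.png

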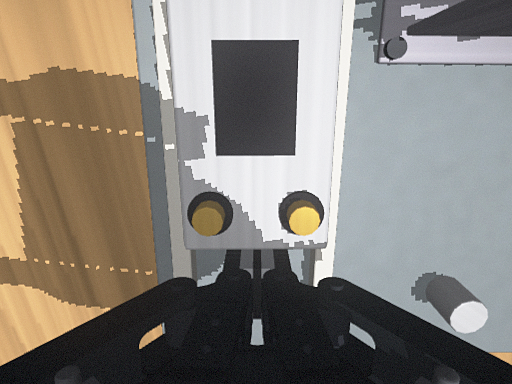

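View pics/t2c.png

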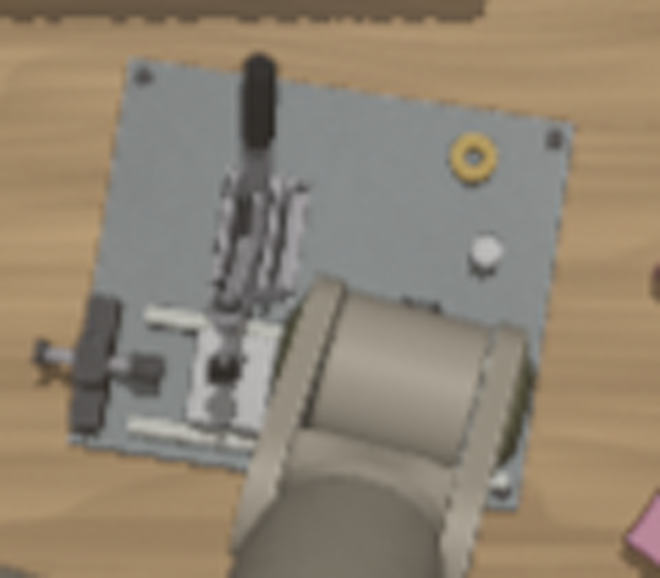

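```bash
python3 - <<'E'
from h import *
t=lambda u,v:np.array([u+.5,v+.5])/5.5+[185,120]-.5
for u in((188,420),(198,350)): print(w2j(TOP.atz(t(*u),.052)))
for u in((163,385),(165,362)): print(w2j(TOP.atz(t(*u),.036+.008)), w2j(TOP.atz(t(*u),.036)))
E
python3 -m crank '[0,0.003,0,0,0,0, 0,0.006,0,0,0,0, 0,0.009,0,0,0,0, 0,0.011,0,0,0,0]'; python3 - <<'E'
from h import *
st()
E
```

```text
[-0.10475299  0.06904274  0.052     ]
[-0.05931332  0.06957219  0.052     ]
[-0.08450756  0.08935266  0.044     ] [-0.08413774  0.09033419  0.036     ]
[-0.06961382  0.09036071  0.044     ] [-0.06916769  0.09134741  0.036     ]
time: 4.37
position: [0.4753, 0.0054, 0.0292]
tool_rot: [0.708, 0.046, 0.703, -0.05]
wrist_force: [-1.4, -5.1, 3.5]
grip_width: -0.0
t 4.37 jig [-0.073  -0.0597  0.0292] axes in jig x,z [[0.009, -0.005, -1.0], [1.0, 0.005, 0.009]] Fjig [-0.69 -5.28  3.54] q6 [-0.24  0.52  1.78 -0.01  0.83 -0.1 ] -0.0
```

```bash
python3 -m crank '[0,0.002,0,0,0,0, 0,0.004,0,0,0,0, 0,0.0055,0,0,0,0]'; python3 - <<'E'
from h import *
st()
E
```

```text
time: 4.62
position: [0.4761, 0.0111, 0.0292]
tool_rot: [0.708, 0.046, 0.703, -0.05]
wrist_force: [-1.7, -4.6, 1.9]
grip_width: 0.0003
t 4.62 jig [-0.073  -0.0539  0.0292] axes in jig x,z [[0.009, -0.005, -1.0], [1.0, 0.005, 0.009]] Fjig [-1.01 -4.75  1.92] q6 [-0.22  0.52  1.78 -0.01  0.83 -0.08] 0.0003
```

```bash
python3 -m crank '[0,0.0008,0,0,0,0, 0,0.0016,0,0,0,0]'; python3 - <<'E'
from h import *
st()
E
```

```text
time: 4.78
position: [0.4763, 0.0129, 0.0292]
tool_rot: [0.708, 0.046, 0.703, -0.05]
wrist_force: [-0.6, -4.0, 1.4]
grip_width: -0.0
t 4.78 jig [-0.0731 -0.0521  0.0292] axes in jig x,z [[0.009, -0.005, -1.0], [1.0, 0.006, 0.009]] Fjig [-0.01 -4.03  1.44] q6 [-0.22  0.52  1.78 -0.01  0.84 -0.08] -0.0
```

```bash
python3 -m crank '[0,0.0008,0,0,0,0, 0,0.0016,0,0,0,0]'; python3 - <<'E'
from h import *
st()
E
```

```text
time: 4.95
position: [0.4765, 0.0145, 0.0292]
tool_rot: [0.708, 0.046, 0.703, -0.05]
wrist_force: [-0.5, -3.8, 1.1]
grip_width: 0.0002
t 4.95 jig [-0.0731 -0.0505  0.0292] axes in jig x,z [[0.009, -0.005, -1.0], [1.0, 0.005, 0.009]] Fjig [ 0.06 -3.82  1.06] q6 [-0.22  0.52  1.78 -0.01  0.84 -0.08] 0.0002
```

```bash
python3 -m crank '[0,0.0007,0,0,0,0, 0,0.0014,0,0,0,0]'; python3 - <<'E'
from h import *
st()
E
```

```text
time: 5.12
position: [0.4767, 0.0159, 0.0292]
tool_rot: [0.708, 0.046, 0.703, -0.05]
wrist_force: [-1.0, -4.4, 1.1]
grip_width: 0.0
t 5.12 jig [-0.0731 -0.0491  0.0292] axes in jig x,z [[0.009, -0.006, -1.0], [1.0, 0.005, 0.009]] Fjig [-0.34 -4.45  1.12] q6 [-0.21  0.52  1.78 -0.01  0.84 -0.07] 0.0
```

```bash
python3 -m crank '[0,0.0007,0,0,0,0, 0,0.0014,0,0,0,0]'; python3 - <<'E'
from h import *
st()
E
```

```text
time: 5.28
position: [0.4768, 0.0161, 0.0292]
tool_rot: [0.708, 0.045, 0.703, -0.051]
wrist_force: [-3.6, -18.1, 1.9]
grip_width: 0.0002
t 5.28 jig [-0.073  -0.0488  0.0292] axes in jig x,z [[0.008, -0.008, -1.0], [1.0, 0.006, 0.008]] Fjig [ -1.01 -18.4    1.88] q6 [-0.21  0.52  1.78 -0.01  0.84 -0.07] 0.0002
```

Force jumped 4.4 → 18.4 N with no travel: the module is home against the bolt. Back off and rise.

```bash
python3 -m crank '[0,-0.001,0,0,0,0, 0,-0.004,0,0,0,0, 0,-0.02,0,0,0,0, 0,-0.03,0,0,0,0, -0.04,-0.03,0,0,0,0, -0.08,-0.03,0,0,0,0, -0.12,-0.03,0,0,0,0, -0.16,-0.03,0,0,0,0, -0.2,-0.03,0,0,0,0, -0.2,-0.03,0,0,0,0]'; python3 - <<'E'
from h import *
st(); grab("top","pics/t3.png");grab("scene","pics/s3.png");grab("wrist","pics/w3.png")
import cv2
a=cv2.imread("pics/t3.png")[120:225,185:305];b=cv2.resize(a,None,fx=5.5,fy=5.5,interpolation=cv2.INTER_CUBIC);cv2.imwrite("pics/t3c.png",b)
a=cv2.imread("pics/s3.png")[180:290,215:355]; cv2.imwrite("pics/s3c.png",cv2.resize(a,None,fx=5,fy=5,interpolation=cv2.INTER_CUBIC))
E
```

```text
time: 6.12
position: [0.4736, -0.0122, 0.2366]
tool_rot: [0.713, 0.044, 0.698, -0.051]
wrist_force: [-0.5, 0.2, 0.5]
grip_width: 0.0003
t 6.12 jig [-0.0722 -0.0773  0.2366] axes in jig x,z [[0.022, -0.009, -1.0], [1.0, 0.006, 0.021]] Fjig [-0.49  0.09  0.52] q6 [-0.27  0.23  1.5  -0.01  1.38 -0.14] 0.0003
```

View pics/t3c.png

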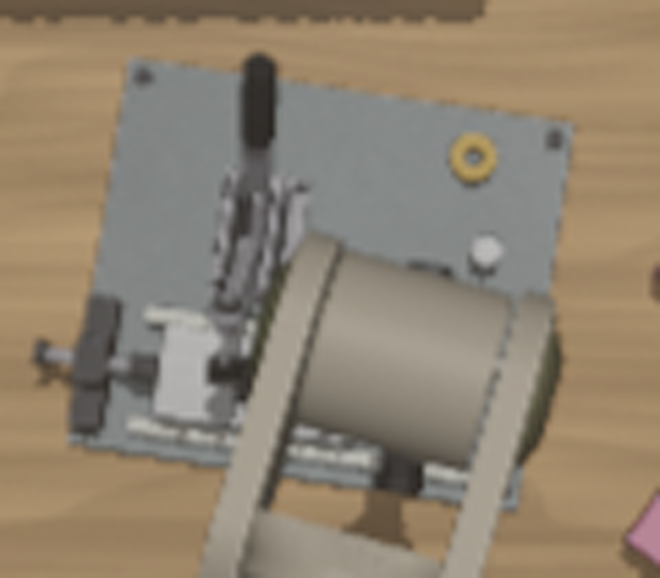

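View pics/s3c.png

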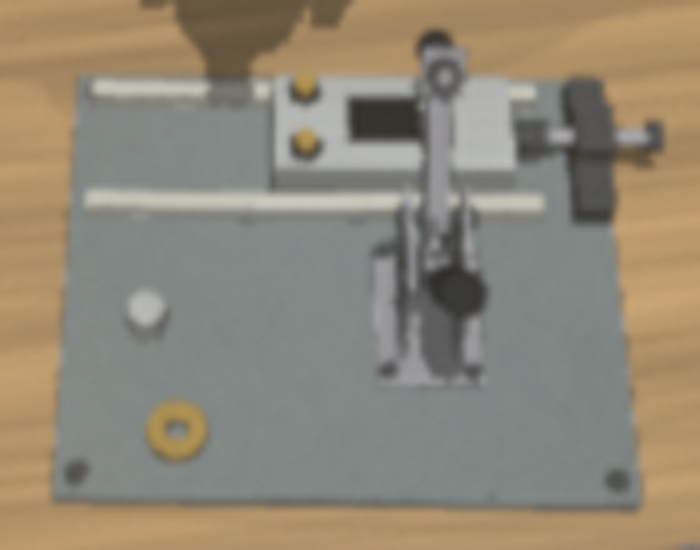

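View pics/w3.png

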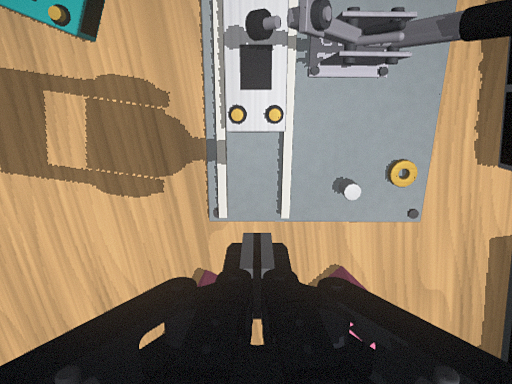

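```bash
python3 - <<'E'
from h import *
for a in (0,.06,.12,.2):
    e=1.05-a
    P=j2w([[.041+r*np.cos(e),.045,.083+r*np.sin(e)] for r in (.055,.12)])
    print(a,((TOP.proj(P)+.5-[185,120])*5.5-.5).round(0).tolist(),((SC.proj(P)+.5-[215,180])*5-.5).round(0).tolist())
E
```

```text
0 [[257.0, 140.0], [258.0, 71.0]] [[451.0, 282.0], [466.0, 284.0]]
0.06 [[257.0, 136.0], [260.0, 62.0]] [[451.0, 289.0], [466.0, 300.0]]
0.12 [[258.0, 133.0], [262.0, 54.0]] [[451.0, 296.0], [466.0, 317.0]]
0.2 [[260.0, 128.0], [264.0, 44.0]] [[451.0, 305.0], [465.0, 338.0]]
```

```bash
python3 - <<'E'
from h import *
plan([.045,.045,.235],90)
E
```

```text
shift [-0.0061  0.1214  0.1207] rot [-8.965e+01  2.000e-02  6.800e-01] n 12.5
```

```bash
python3 -m crank '[-0.006,0.121,0.121,-89.7,0,0.7, -0.006,0.121,0.121,-89.7,0,0.7, -0.006,0.121,0.121,-89.7,0,0.7, -0.006,0.121,0.121,-89.7,0,0.7, -0.006,0.121,0.121,-89.7,0,0.7, -0.006,0.121,0.121,-89.7,0,0.7, -0.006,0.121,0.121,-89.7,0,0.7, -0.006,0.121,0.121,-89.7,0,0.7, -0.006,0.121,0.121,-89.7,0,0.7, -0.006,0.121,0.121,-89.7,0,0.7]'; python3 - <<'E'
from h import *
st(); plan([.045,.045,.235],90)
E
```

```text
time: 7.1
position: [0.6065, 0.092, 0.2323]
tool_rot: [0.598, -0.376, 0.599, 0.376]
wrist_force: [-0.1, 0.8, 0.5]
grip_width: 0.0
t 7.1 jig [0.0448 0.0445 0.2323] axes in jig x,z [[-0.002, -0.0, -1.0], [0.304, 0.953, -0.001]] Fjig [-0.25  0.77  0.54] q6 [-0.04  0.49  1.1   0.    1.54 -1.16] 0.0
shift [-0.0027 -0.0001  0.0005] rot [-17.67  -0.02  -0.11] n 2.5
```

```bash
python3 -m crank '[0,0,0.0005,-17.7,0,0, 0,0,0.0005,-17.7,0,0, 0,0,0.0005,-17.7,0,0, 0.02,0,0.0005,-17.7,0,0, 0.02,0,0.0005,-17.7,0,0]'; python3 - <<'E'
from h import *
st(); plan([.045,.045,.166],90);grab("scene","pics/s4.png");grab("wrist","pics/w4.png")
import cv2
a=cv2.imread("pics/s4.png")[150:290,215:355]; cv2.imwrite("pics/s4c.png",cv2.resize(a,None,fx=4,fy=4,interpolation=cv2.INTER_CUBIC))
E
```

```text
time: 7.52
position: [0.605, 0.0925, 0.2072]
tool_rot: [0.531, -0.461, 0.537, 0.466]
wrist_force: [-1.1, -1.1, -1.6]
grip_width: -0.0003
t 7.52 jig [0.0432 0.0448 0.2072] axes in jig x,z [[-0.011, -0.001, -1.0], [-0.0, 1.0, -0.001]] Fjig [-0.9  -1.2  -1.59] q6 [-0.04  0.51  1.15  0.    1.49 -1.47] -0.0003
shift [ 0.0412 -0.0022  0.0002] rot [ 0.02 -0.04 -0.63] n 1.0
```

View pics/w4.png

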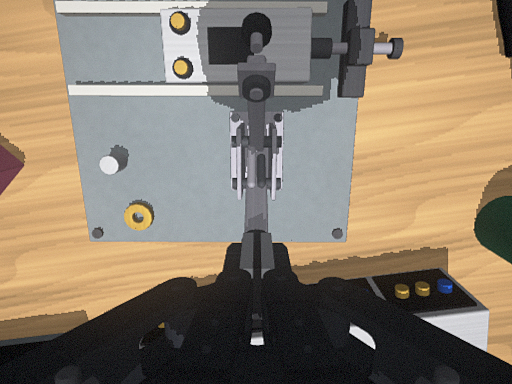

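View pics/s4c.png

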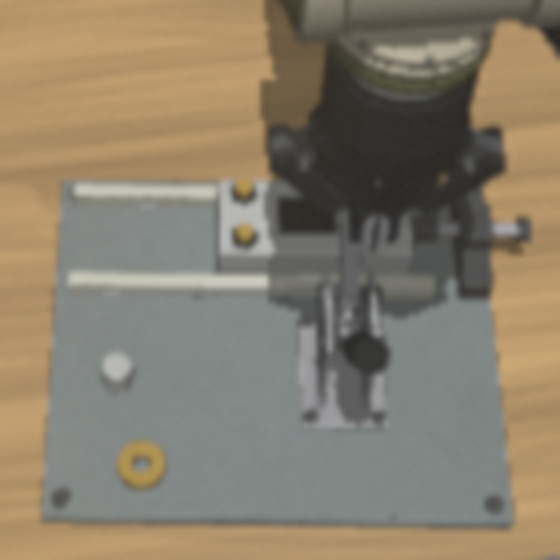

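```bash
python3 - <<'E'
from h import *
C=grab("wrist"); print(w2j(-C.R.T@C.t)); 
S=C
for a in (0,.03,.06,.12):
    e=1.05-a
    P=j2w([[.041+r*np.cos(e),.045,.083+r*np.sin(e)] for r in (.055,.09,.12)]); print(C.proj(P).round(0).tolist())
print(C.proj(j2w([.0432,.045,.2072])))
E
```

```text
[-0.02590813  0.04573064  0.35397641]
[[256.0, 231.0], [256.0, 272.0], [256.0, 316.0]]
[[256.0, 232.0], [256.0, 274.0], [256.0, 318.0]]
[[256.0, 234.0], [256.0, 276.0], [256.0, 320.0]]
[[256.0, 236.0], [256.0, 279.0], [256.0, 324.0]]
[[255.43372715 244.2833821 ]]
```

```bash
python3 -m crank '[0.015,-0.002,0,0,0,-0.6, 0.030,-0.002,0,0,0,-0.6, 0.041,-0.002,0,0,0,-0.6, 0.041,-0.008,0,0,0,-0.6, 0.041,-0.012,0,0,0,-0.6, 0.041,-0.014,0,0,0,-0.6]'; python3 - <<'E'
from h import *
st()
E
```

```text
time: 8.17
position: [0.6214, 0.0903, 0.1716]
tool_rot: [0.536, -0.466, 0.532, 0.461]
wrist_force: [-0.1, -1.0, -0.2]
grip_width: 0.0001
t 8.17 jig [0.0598 0.0449 0.1716] axes in jig x,z [[0.008, 0.0, -1.0], [0.0, 1.0, 0.0]] Fjig [-0.01 -0.99 -0.2 ] q6 [-0.04  0.56  1.17 -0.    1.41 -1.47] 0.0001
```

```bash
cat >> h.py <<'E'
def arc(angles,r=.092,hw=.011):
    from station import ctrl
    o=ctrl.get_obs(); T=tcp(o)
    for a in angles:
        e=1.05-a; P=j2w([.041+r*np.cos(e)-.011*np.sin(e)-hw,.045,.083+r*np.sin(e)+.011*np.cos(e)])
        print(round(a,3),T.inv().apply(P-o["position"]).round(4))
E
python3 -c "
from h import *
arc([.03,.06,.1,.14,.18,.22,.27,.32,.37,.42,.47])"
```

```text
0.03 [ 0.0045 -0.0089  0.0001]
0.06 [ 0.0057 -0.0114  0.0001]
0.1 [ 0.0075 -0.0147  0.0001]
0.14 [ 0.0093 -0.0179  0.0001]
0.18 [ 0.0113 -0.021   0.0001]
0.22 [ 0.0134 -0.0241  0.0001]
0.27 [ 0.0163 -0.0277  0.0001]
0.32 [ 0.0193 -0.0313  0.0001]
0.37 [ 0.0224 -0.0346  0.0001]
0.42 [ 0.0258 -0.0379  0.0001]
0.47 [ 0.0293 -0.0409  0.0001]
```

```bash
python3 -m crank '[0.0045,-0.006,0,0,0,0, 0.0045,-0.009,0,0,0,0, 0.0057,-0.0114,0,0,0,0, 0.0075,-0.0147,0,0,0,0, 0.0093,-0.0179,0,0,0,0, 0.0113,-0.021,0,0,0,0]'; python3 - <<'E'
from h import *
st();grab("scene","pics/s5.png")
arc([.18,.22,.27,.32,.37,.42,.47,.52])
import cv2
a=cv2.imread("pics/s5.png")[150:290,215:355]; cv2.imwrite("pics/s5c.png",cv2.resize(a,None,fx=4,fy=4,interpolation=cv2.INTER_CUBIC))
E
```

```text
time: 8.67
position: [0.6428, 0.0872, 0.1607]
tool_rot: [0.536, -0.466, 0.532, 0.461]
wrist_force: [-0.5, -0.1, 3.4]
grip_width: 0.0001
t 8.67 jig [0.0813 0.0449 0.1607] axes in jig x,z [[0.009, 0.0, -1.0], [0.0, 1.0, 0.0]] Fjig [-0.44 -0.13  3.39] q6 [-0.05  0.6   1.12 -0.    1.41 -1.48] 0.0001
0.18 [-0.0004  0.0007  0.0002]
0.22 [ 0.0017 -0.0023  0.0002]
0.27 [ 0.0045 -0.006   0.0002]
0.32 [ 0.0075 -0.0095  0.0002]
0.37 [ 0.0107 -0.0129  0.0002]
0.42 [ 0.0141 -0.0161  0.0002]
0.47 [ 0.0176 -0.0192  0.0002]
0.52 [ 0.0212 -0.022   0.0002]
```

View pics/s5c.png

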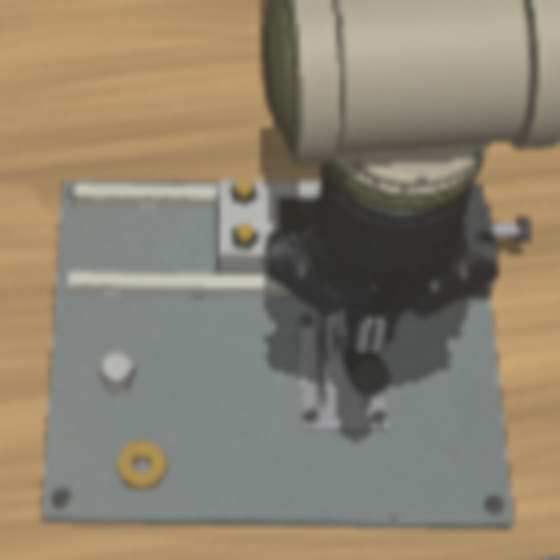

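```bash
python3 -m crank '[0.0017,-0.0023,0,0,0,0, 0.0045,-0.006,0,0,0,0, 0.0075,-0.0095,0,0,0,0, 0.0107,-0.0129,0,0,0,0, 0.0141,-0.0161,0,0,0,0, 0.0176,-0.0192,0,0,0,0, 0.0212,-0.022,0,0,0,0]'; python3 - <<'E'
from h import *
st();grab("scene","pics/s6.png")
arc([.48,.52,.56,.60,.64,.68,.72,.76,.8])
import cv2
a=cv2.imread("pics/s6.png")[150:290,215:355]; cv2.imwrite("pics/s6c.png",cv2.resize(a,None,fx=4,fy=4,interpolation=cv2.INTER_CUBIC))
E
```

```text
time: 9.3
position: [0.6655, 0.084, 0.1387]
tool_rot: [0.536, -0.466, 0.532, 0.461]
wrist_force: [-0.3, -0.4, 2.7]
grip_width: -0.0004
t 9.3 jig [0.1043 0.0448 0.1387] axes in jig x,z [[0.009, 0.0, -1.0], [0.0, 1.0, 0.0]] Fjig [-0.28 -0.48  2.73] q6 [-0.05  0.66  1.08 -0.    1.4  -1.48] -0.0004
0.48 [-0.0043  0.0027  0.0004]
0.52 [-0.0014  0.0004  0.0004]
0.56 [ 0.0016 -0.0017  0.0004]
0.6 [ 0.0047 -0.0038  0.0004]
0.64 [ 0.0079 -0.0057  0.0004]
0.68 [ 0.0112 -0.0075  0.0004]
0.72 [ 0.0145 -0.0091  0.0004]
0.76 [ 0.0179 -0.0106  0.0004]
0.8 [ 0.0213 -0.012   0.0004]
```

View pics/s6c.png

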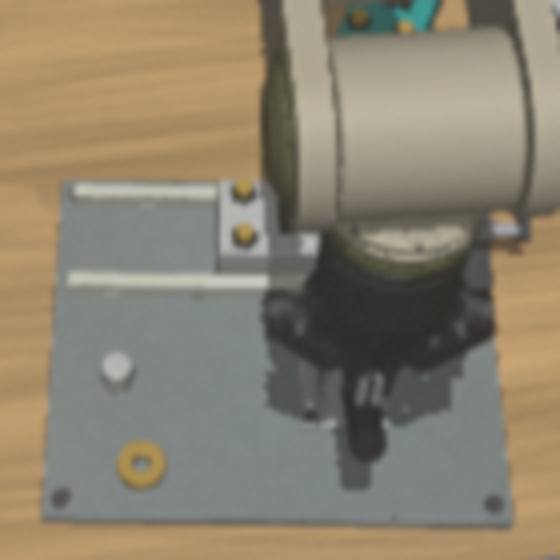

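```bash
python3 -m crank '[0.0016,-0.0017,0,0,0,0, 0.0047,-0.0038,0,0,0,0, 0.0079,-0.0057,0,0,0,0, 0.0112,-0.0075,0,0,0,0]'; python3 -c "
from h import *
st()
arc([.64,.68,.72,.76,.8,.84,.88])"
```

```text
time: 9.68
position: [0.6725, 0.0828, 0.1268]
tool_rot: [0.536, -0.465, 0.533, 0.462]
wrist_force: [-6.7, 1.0, 9.6]
grip_width: 0.0001
t 9.68 jig [0.1114 0.0447 0.1268] axes in jig x,z [[0.007, -0.0, -1.0], [0.0, 1.0, -0.0]] Fjig [-6.74  0.01  9.64] q6 [-0.05  0.68  1.07 -0.    1.39 -1.48] 0.0001
0.64 [-0.003   0.0014  0.0003]
0.68 [ 0.0003 -0.0004  0.0003]
0.72 [ 0.0036 -0.002   0.0003]
0.76 [ 0.007  -0.0036  0.0003]
0.8 [ 0.0104 -0.0049  0.0003]
0.84 [ 0.0139 -0.0062  0.0003]
0.88 [ 0.0175 -0.0073  0.0003]
```

```bash
python3 -m crank '[0.0036,-0.002,0,0,0,0, 0.007,-0.0036,0,0,0,0, 0.0104,-0.0049,0,0,0,0, 0.0139,-0.0062,0,0,0,0]'; python3 -c "
from h import *
st()
arc([.80,.84,.88,.92,.96,.99])"
```

```text
time: 10.02
position: [0.6787, 0.082, 0.1141]
tool_rot: [0.536, -0.465, 0.532, 0.461]
wrist_force: [-5.2, -0.2, 8.7]
grip_width: 0.0005
t 10.02 jig [0.1176 0.0447 0.1141] axes in jig x,z [[0.007, -0.0, -1.0], [0.0, 1.0, -0.0]] Fjig [-5.07 -0.97  8.66] q6 [-0.05  0.7   1.06 -0.    1.37 -1.48] 0.0005
0.8 [-0.0024  0.0012  0.0003]
0.84 [ 0.0011 -0.0001  0.0003]
0.88 [ 0.0047 -0.0012  0.0003]
0.92 [ 0.0082 -0.0021  0.0003]
0.96 [ 0.0119 -0.0029  0.0003]
0.99 [ 0.0146 -0.0035  0.0003]
```

```bash
python3 -m crank '[0.003,-0.0006,0,0,0,0, 0.006,-0.0015,0,0,0,0, 0.0085,-0.0022,0,0,0,0]'; python3 -c "
from h import *
st()
arc([.84,.88,.92,.96,.99])"
```

```text
time: 10.27
position: [0.6811, 0.0816, 0.1062]
tool_rot: [0.536, -0.466, 0.532, 0.461]
wrist_force: [-1.5, -0.4, 5.5]
grip_width: -0.0002
t 10.27 jig [0.1201 0.0447 0.1062] axes in jig x,z [[0.008, -0.0, -1.0], [0.0, 1.0, -0.0]] Fjig [-1.42 -0.61  5.51] q6 [-0.05  0.71  1.06 -0.    1.36 -1.48] -0.0002
0.84 [-0.0067  0.0024  0.0003]
0.88 [-0.0032  0.0013  0.0003]
0.92 [0.0004 0.0003 0.0003]
0.96 [ 0.004  -0.0005  0.0003]
0.99 [ 0.0067 -0.001   0.0003]
```

```bash
python3 -m crank '[0.0015,0,0,0,0,0, 0.003,-0.0005,0,0,0,0]'; python3 -c "
from h import *
st()"
```

```text
time: 10.43
position: [0.6818, 0.0816, 0.1034]
tool_rot: [0.536, -0.466, 0.532, 0.461]
wrist_force: [-1.4, -0.6, 2.7]
grip_width: -0.0003
t 10.43 jig [0.1208 0.0447 0.1034] axes in jig x,z [[0.009, -0.0, -1.0], [0.0, 1.0, -0.0]] Fjig [-1.32 -0.76  2.73] q6 [-0.05  0.72  1.06 -0.    1.35 -1.48] -0.0003
```

```bash
python3 -m crank '[0.0015,0,0,0,0,0, 0.003,-0.0005,0,0,0,0]'; python3 -c "
from h import *
st()
arc([.92,.96,.99,1.03])
C=grab('scene','pics/s7.png')"
```

```text
time: 10.6
position: [0.6824, 0.0814, 0.1]
tool_rot: [0.536, -0.466, 0.532, 0.461]
wrist_force: [0.2, -0.2, -0.6]
grip_width: -0.0001
t 10.6 jig [0.1214 0.0447 0.1   ] axes in jig x,z [[0.009, -0.0, -1.0], [0.0, 1.0, -0.0]] Fjig [ 0.24 -0.21 -0.57] q6 [-0.05  0.72  1.07 -0.    1.34 -1.48] -0.0001
0.92 [-0.0058  0.0016  0.0003]
0.96 [-0.0022  0.0008  0.0003]
0.99 [0.0005 0.0003 0.0003]
1.03 [ 0.0042 -0.0003  0.0003]
```

```bash
python3 -m crank '[-0.03,0,0,0,0,0, -0.07,0,0,0,0,0, -0.11,0,0,0,0,0, -0.15,0,0,0,0,0, -0.15,0.04,0,0,0,0, -0.15,0.08,0,0,0,0, -0.15,0.12,0,0,0,0, -0.15,0.16,0,0,0,0, -0.15,0.2,0,0,0,0, -0.15,0.2,0,0,0,0]'; python3 - <<'E'
from h import *
st();grab("scene","pics/s8.png");grab("top","pics/t8.png")
import cv2
a=cv2.imread("pics/s8.png")[180:290,215:355]; cv2.imwrite("pics/s8c.png",cv2.resize(a,None,fx=5,fy=5,interpolation=cv2.INTER_CUBIC))
a=cv2.imread("pics/t8.png")[120:225,185:305];b=cv2.resize(a,None,fx=5.5,fy=5.5,interpolation=cv2.INTER_CUBIC);cv2.imwrite("pics/t8c.png",b)
for a in (0.9,.96,1.03):
    e=1.05-a
    P=j2w([[.041+r*np.cos(e),.045,.083+r*np.sin(e)] for r in (.055,.12)])
    print(a,((TOP.proj(P)+.5-[185,120])*5.5-.5).round(0).tolist(),((SC.proj(P)+.5-[215,180])*5-.5).round(0).tolist())
E
```

```text
time: 11.48
position: [0.476, 0.1111, 0.2473]
tool_rot: [0.534, -0.465, 0.533, 0.463]
wrist_force: [1.0, 0.7, 0.5]
grip_width: 0.0003
t 11.48 jig [-0.0871  0.0451  0.2473] axes in jig x,z [[0.002, -0.001, -1.0], [-0.002, 1.0, -0.001]] Fjig [0.94 0.86 0.47] q6 [-0.01  0.26  1.43 -0.    1.45 -1.44] 0.0003
0.9 [[268.0, 109.0], [282.0, 6.0]] [[447.0, 370.0], [455.0, 486.0]]
0.96 [[268.0, 109.0], [283.0, 7.0]] [[446.0, 374.0], [454.0, 494.0]]
1.03 [[269.0, 110.0], [284.0, 9.0]] [[446.0, 378.0], [453.0, 502.0]]
```

View pics/s8c.png

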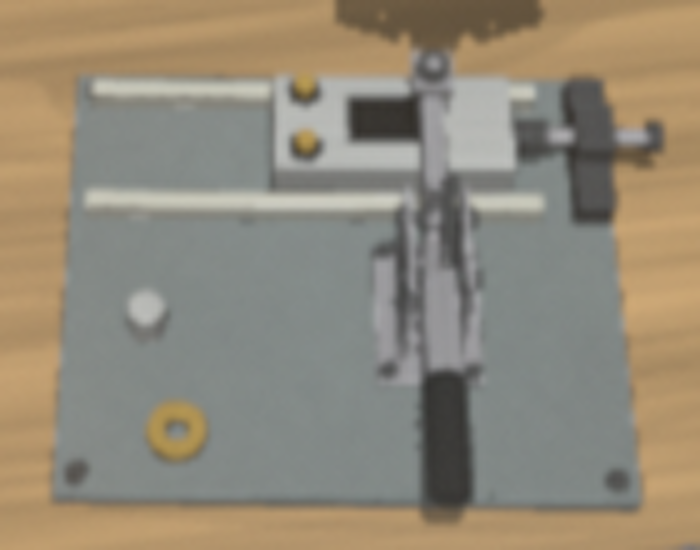

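View pics/t8c.png

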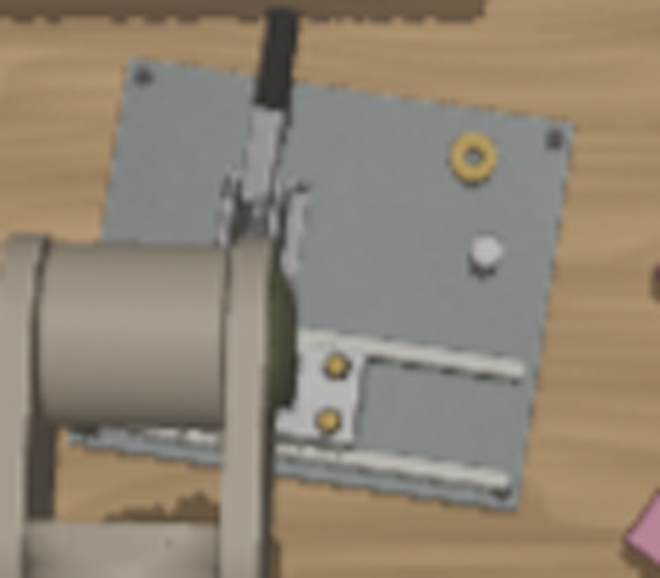

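```bash
python3 - <<'E'
from h import *
st();C=grab("wrist","pics/w9.png");grab("scene","pics/s9.png")
print("arm tip at level", ((SC.proj(j2w([-.075,.045,.082]))+.5-[215,180])*5-.5), C.proj(j2w([[-.075,.045,.082],[-.075,.092,.036]])))
import cv2
print(cv2.absdiff(cv2.imread("pics/s8.png"),cv2.imread("pics/s9.png"))[180:290,215:355].max())
E
```

```text
t 11.58 jig [-0.0809  0.0449  0.2483] axes in jig x,z [[0.009, -0.0, -1.0], [-0.0, 1.0, -0.0]] Fjig [ 0.67 -0.1   0.96] q6 [-0.01  0.27  1.42 -0.    1.45 -1.44] 0.0004
arm tip at level [[429.55773049  89.88331762]] [[256.04261929 178.19348026]
 [297.2756832  168.2508363 ]]
64
```

View pics/w9.png

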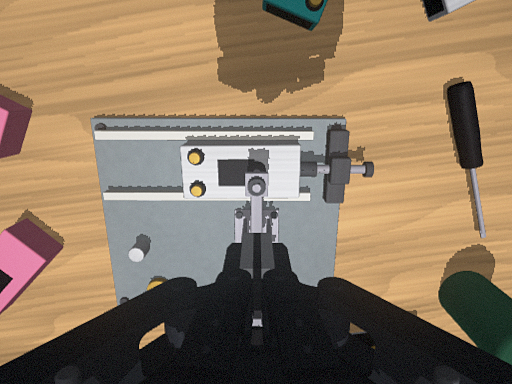

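```bash
python3 - <<'E'
from h import *
C=grab("wrist")
s=np.array([432.5,65.5])/5+[215,180]-.5
P1=C.K@np.c_[C.R,C.t]; P2=SC.K@np.c_[SC.R,SC.t]
X=cv2.triangulatePoints(P1,P2,np.array([[256.],[187.]]),s.reshape(2,1))[:,0]; print(w2j(X[:3]/X[3]))
# grip end: predicted rim bottom for different angles (end disc, lower/upper rim) in scene crop
for a in(.6,.8,.9,.96,1.03):
    e=1.05-a; u=np.array([np.cos(e),0,np.sin(e)]); n=np.array([-np.sin(e),0,np.cos(e)]); p=np.array([.041,.045,.083])
    P=j2w([p+.12*u-.011*n,p+.12*u+.011*n,p+.055*u+.011*n]); print(a,((SC.proj(P)+.5-[215,180])*5-.5)[:,1].round(0))
E
```

```text
[-0.07187858  0.04425993  0.10974954]
0.6 [453. 414. 328.]
0.8 [486. 456. 348.]
0.9 [499. 473. 357.]
0.96 [506. 483. 362.]
1.03 [512. 492. 368.]
```

```bash
python3 -m crank '[-0.02,0,0,0,0,0, -0.02,0,0,0,0,0, -0.02,0,0,0,0,0, -0.02,0,0,0,0,0]'; python3 - <<'E'
from h import *
st();grab("scene","pics/s10.png")
a=cv2.imread("pics/s10.png")[180:290,215:355]; cv2.imwrite("pics/s10c.png",cv2.resize(a,None,fx=5,fy=5,interpolation=cv2.INTER_CUBIC))
E
```

```text
time: 12.07
position: [0.4844, 0.1095, 0.2669]
tool_rot: [0.536, -0.466, 0.533, 0.461]
wrist_force: [0.7, 0.0, -1.3]
grip_width: -0.0002
t 12.07 jig [-0.0786  0.0446  0.2669] axes in jig x,z [[0.008, -0.001, -1.0], [0.001, 1.0, -0.001]] Fjig [ 0.7   0.13 -1.32] q6 [-0.02  0.26  1.38 -0.    1.5  -1.44] -0.0002
```

View pics/s10c.png

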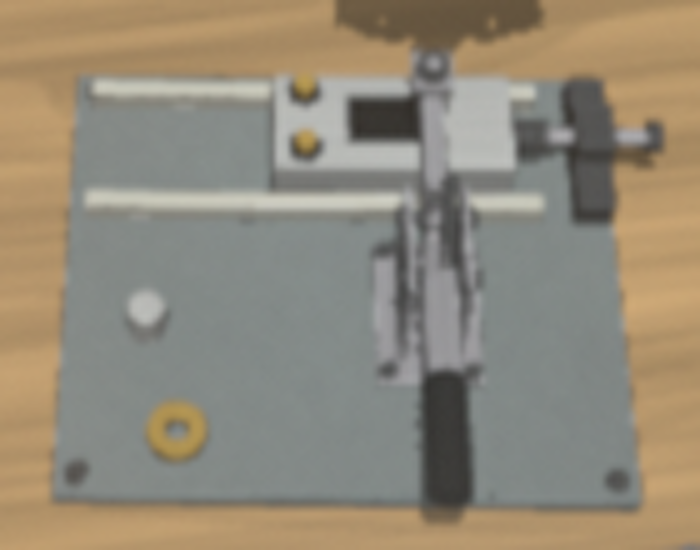

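The handle is steady and level (grip from row 370 to 505), the module touches the bolt (column 515), and the spacer and collar haven't moved.

```bash
python3 -c "
from station import ctrl
print(ctrl.sign_off())"
```

```text
the job is handed in; nothing more can be done
None
```

The module is home against the stop bolt and the clamp looks locked over centre. I handed the job in at about 12 s of the 51 s allowed; it reports no verdict.

- **Module:** I pushed it along the channel with the shut fingers. It slid at about 4 N until the push force jumped to 18.4 N with no more travel. I read that as the bolt, well under the 32 N limit, and backed off.
- **Clamp:** I pushed the handle grip down along its arc, with about 12 N the highest reading. The force fell to zero near 0.98 rad as the handle pulled itself away from the fingers. I then lifted clear.
- **Last checks:** Two later pictures show the handle staying level by itself. It sits about where the 1.03 rad stop should be, and the pad's spindle is at jig (-72, 44) mm, against (-75, 45) expected. The module end still touches the bolt, the collar and spacer are in place, and the arm is clear.
- **Not confirmed:** I had no way to measure the pad force directly, so it is inferred from the lock. In the last close-up I checked only the jig area, not the other things on the bench. A pixel comparison of two pictures of the jig showed a maximum difference of 64. I put that down to the arm's shadow or noise without checking it.

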